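Clip down the rice-cake keeper and shut its vent

TASK

Close up the rice-cake keeper: with its vent left open so the air can get out, snap the four lid clips fully home in opposite-corner order, so that the first two you snap are diagonal to each other and then the other two. When all four are down, press on the flush vent shutter and slide it fully shut over its slots. Leave the box about where it stands and don't disturb the bowl and tin beside it.

Things in the scene. Friction and masses are not known exactly. Their poses are not given: they have to be found in the camera images.
- box: Clear food box, white lid on it, loose, 2.3-3.2 kg (over 11 N sideways shifts it). Lid 150 mm (x) by 216 (y), flat top 90 mm above the table, with a stacking ridge 4 wide, 3 high at x = +-60, y = +-96. Box below 136 by 200. Origin: centre of the underside. x across the box, away from the robot (within 0.4 rad of world x), y along it, to the left. Diagonal clip pairs: near_left + far_right, near_right + far_left.
- clip_near_left (a joint): Hinge of the near left clip, rad: 0 = home, hanging down on the box side; pi/2 = level, outwards; 2.3 = raised stop; starts at 1.5-2.1. Swings lightly (about 1 N) and stays where left, down to 0.37; there its hook meets the box's springy lip and needs 6-8 N inwards, 30 mm below the hinge; past 0.2 it snaps in and stays; let go earlier, it springs back to about 0.37.
- hinge_near_left (a point): Middle of the near left clip's hinge line, at box (-78, +62, 84) mm. The line runs along box y; the clip opens to box -x. The clip is a white plate, 60 mm along the line, 4 thick, reaching 38 mm from it; shut, its outer face is 6.5 mm outside the line and a thumb lip at its lower end (36-41 mm below the line) sticks out 6 mm more.
- face_near_left (a point): Where to push: mid-width on the outer face of the near left clip, 28 mm from its hinge line. The face looks outwards when the clip is shut, upwards when it stands level.
- clip_near_right (a joint): Hinge of the near right clip, rad: 0 = home, hanging down on the box side; pi/2 = level, outwards; 2.3 = raised stop; starts at 1.5-2.1. Swings lightly (about 1 N) and stays where left, down to 0.37; there its hook meets the box's springy lip and needs 6-8 N inwards, 30 mm below the hinge; past 0.2 it snaps in and stays; let go earlier, it springs back to about 0.37.
- hinge_near_right (a point): Middle of the near right clip's hinge line, at box (-78, -62, 84) mm. The line runs along box y; the clip opens to box -x. The clip is a white plate, 60 mm along the line, 4 thick, reaching 38 mm from it; shut, its outer face is 6.5 mm outside the line and a thumb lip at its lower end (36-41 mm below the line) sticks out 6 mm more.
- face_near_right (a point): Where to push: mid-width on the outer face of the near right clip, 28 mm from its hinge line. The face looks outwards when the clip is shut, upwards when it stands level.
- clip_far_left (a joint): Hinge of the far left clip, rad: 0 = home, hanging down on the box side; pi/2 = level, outwards; 2.3 = raised stop; starts at 1.5-2.1. Swings lightly (about 1 N) and stays where left, down to 0.37; there its hook meets the box's springy lip and needs 6-8 N inwards, 30 mm below the hinge; past 0.2 it snaps in and stays; let go earlier, it springs back to about 0.37.
- hinge_far_left (a point): Middle of the far left clip's hinge line, at box (+78, +62, 84) mm. The line runs along box y; the clip opens to box +x. The clip is a white plate, 60 mm along the line, 4 thick, reaching 38 mm from it; shut, its outer face is 6.5 mm outside the line and a thumb lip at its lower end (36-41 mm below the line) sticks out 6 mm more.
- face_far_left (a point): Where to push: mid-width on the outer face of the far left clip, 28 mm from its hinge line. The face looks outwards when the clip is shut, upwards when it stands level.
- clip_far_right (a joint): Hinge of the far right clip, rad: 0 = home, hanging down on the box side; pi/2 = level, outwards; 2.3 = raised stop; starts at 1.5-2.1. Swings lightly (about 1 N) and stays where left, down to 0.37; there its hook meets the box's springy lip and needs 6-8 N inwards, 30 mm below the hinge; past 0.2 it snaps in and stays; let go earlier, it springs back to about 0.37.
- hinge_far_right (a point): Middle of the far right clip's hinge line, at box (+78, -62, 84) mm. The line runs along box y; the clip opens to box +x. The clip is a white plate, 60 mm along the line, 4 thick, reaching 38 mm from it; shut, its outer face is 6.5 mm outside the line and a thumb lip at its lower end (36-41 mm below the line) sticks out 6 mm more.
- face_far_right (a point): Where to push: mid-width on the outer face of the far right clip, 28 mm from its hinge line. The face looks outwards when the clip is shut, upwards when it stands level.
- vent (a joint): Slide of the vent shutter in the lid, m: 0 = shut (all slots covered, against its stop), 0.036 = fully open; at the start 0.029 to 0.036. It grows towards box +y, so it shuts towards box -y. Resists with about 1.5 N; stays where it is left.
- vent_top (a point): Centre of the top of the vent shutter, a grey plate with fine cross ribs drawn on it, 40 mm (box x) by 68 mm (box y), flush with the lid top (90 mm above the table), no handle. It runs in a pocket 44 by 108 mm in the middle of the lid; open, it bares five dark slots at the pocket's -y end; the bare pocket floor is 6 mm deep. Press down on it (some 8 to 15 N) and drag.
- bowl: Bystander: steel bowl, 130 mm across, 58 mm high, left of the box. Origin: centre of its underside.
- tin: Bystander: closed metal tin, 66 mm across, 105 mm high, right of the box. Origin: centre of its underside.

How it is judged:
On the way, in this order (a step that is already met when the one before it is completed fails the run):
1. two diagonally opposite clips snapped home while the other two are still unsnapped and the vent is open (((value of joint each of clip_near_left, clip_far_right below 0.08 rad and value of joint each of clip_near_right, clip_far_left above 0.3 rad) or (value of joint each of clip_near_right, clip_far_left below 0.08 rad and value of joint each of clip_near_left, clip_far_right above 0.3 rad)) and value of joint vent above 0.02 m), for 0.2 s.
2. all four clips snapped home with the vent still open (value of joint each of clip_near_left, clip_near_right, clip_far_left, clip_far_right below 0.08 rad and value of joint vent above 0.02 m), for 0.2 s.
At the end, for the whole second after the job is handed in: All four clips are snapped home (each hinge below 0.08 rad), the vent shutter is shut to within 3 mm, and the box stands level and at rest (value of joint each of clip_near_left, clip_near_right, clip_far_left, clip_far_right below 0.08 rad and value of joint vent below 0.003 m and angle between box's own z axis and vertical below 0.03 rad and linear speed of box below 0.02 m/s); the robot touches nothing.
It fails at once if the box is shoved more than 40 mm (distance of box from where it was at the start of the episode above 0.04 m).
It fails at once if the bowl is moved more than 30 mm (distance of bowl from where it was at the start of the episode above 0.03 m).
It fails at once if the tin is moved more than 30 mm (distance of tin from where it was at the start of the episode above 0.03 m).
It also fails if it takes over 64 s, if anything falls off the work surface, if the arm or the gripper's body presses on something with over 40 N, if the wrist force passes 120 N, or if a joint passes its speed limit or range.

ROBOT

A 6-joint arm with a two-finger parallel gripper is mounted at the origin on the work surface. World frame = base frame: x ahead of the robot, y to its left, z up, the work surface at z = 0. Lengths are in m, angles in rad, forces in N, time in s.
With the tool pointing down it reaches from about 0.15 to 0.775 m from the base axis. Payload 6.1 kg.
Tool frame: the origin (TCP) lies midway between the tips of the shut fingers; the grasp point (between the pads) lies 19 mm behind it (pinch_z is the distance from the TCP to the grasp point, in m); z points along the fingers, y is the direction in which the jaws open and shut (so a half turn about z gives the same grasp; the last joint's range is limited). The gripper opens to 85 mm and grips with 20 to 120 N. Pads are 22 mm wide; open, the fingers measure 114 mm over their backs; the gripper's body (76 mm by 85 mm) begins 54 mm behind the grasp point. The pads swing forward as they close: fully open they stand 13 mm farther back than shut.
Start: joints at [-1.28, 0.126, -0.04, 1.405, 0, 1.571], TCP at [0.151, -0.503, 0.231] pointing down, gripper open.
Joint ranges: [-2.72, 2.72], [-0.95, 1.95], [-1.27, 1.35], [-1.78, 2.02], [-1.46, 1.47], [-3.14, 3.14]. Speed limits (rad/s): [2.39, 2.39, 3.01, 3.14, 3.14, 3.14].

INTERFACE

Orientations are given as a unit quaternion [x, y, z, w].
In Python, from workcell import get_state, capture, camera_params, job_done, pinch_z gives the robot as it stands.
- The arm moves only by the tool play_rows, never from a script. Its argument "plan" is text: rows parted by semicolons, each of 7 numbers parted by spaces: the gripper command: -1 is shut, 1 is fully open, values between are in proportion, then the shift along the tool's x, y, z in m, then the turn, a rotation vector about the tool's x, y, z in rad. In form: grip dx dy dz ax ay az; .... A call has 1 to 20 rows; each row shifts and turns the commanded pose from where the row before left it, along the tool's axes as they then stand; what a row does not reach is not made up. A row lasts 1/10 s, in which the tool goes at most 50 mm and 8.59 degrees, less where a joint would pass 70% of its speed; a pose out of reach is approached as far as the arm can. A call is refused whole if a number of a shift passes 0.05 or a number of a turn 0.15, either way. A call with a gripper value outside its range is refused whole. The fingers move at their own pace and stop on an object; the grip force is fixed at half the most. Time passes only in rows, so rows that do not move let the fingers close. It gives the time, the measured TCP pose, the force and the opening at its end, in the units of the state.
- get_state(): the state, without advancing time (a new reading comes with each control period).
- capture(name): name is "scene" or "side" or "wrist"; returns (picture, depth): 384x512x3 uint8, red, green, blue; 384x512 float32, m along the optical axis (not along the pixel's ray), 0 where there is no reading.
- camera_params(name): a dict with "camera_matrix" (3x3 intrinsics, pixels), "rvec" (rotation vector, rad) and "tvec" (3), from world to camera coordinates, as OpenCV has them; the wrist camera has in their place "tool_from_camera" (4x4, takes a point from camera to tool coordinates, whose origin is the TCP and whose axes are the flange's). Camera axes: x right, y down, z forward; pixel columns grow to the right and rows downward; lengths in m; the calibration is good to about 2 mm. A picture is of the moment at which its call begins: read the wrist's pose just before it. camera_params takes no time and is no camera call.
- job_done(): hands the job in, once; it reports no verdict.
The state is a dict: "clock": time; "joint_pos": joint angles; "joint_velocities": joint speeds; "joint_efforts": joint torques, N m; "ee_pos": TCP position; "orientation": TCP orientation; "wrist_force": force on the tool from outside, world axes, zero at the start; "ft_torque": the same for the moment, N m; "width": finger opening in m.
Only numpy, scipy, OpenCV 4.12 (cv2) and the standard library are available. Lean on these libraries where they do the work, as an engineer would, in place of code of your own. Each camera call takes 0.05 s, during which the arm holds its last target.

## Working session

There is one attempt and no reset: what is moved stays moved. The work goes in short steps, Python scripts to look and compute and a tool call to move; the robot and the scene stay as the last step left them, time stands still between calls to the robot, and variables do not carry over. Pictures are saved under pics/ and viewed, and the job is handed in when it is done.

Besides the shell and the picture viewer there is one more tool, called after "Emit:" by a JSON object that holds its "fn" and its "kwargs", one argument or row to a line. play_rows: Moves the arm, as the interface text tells. Its arguments: {"type":"object","properties":{"plan":{"type":"string"}},"required":["plan"]}

```bash
ls; mkdir -p pics
cat > h.py <<'E'
import numpy as np, cv2
from workcell import *
from scipy.spatial.transform import Rotation as R
def ext(name):
    p=camera_params(name);K=np.array(p["camera_matrix"],float)
    if "rvec" in p:
        Rm=cv2.Rodrigues(np.array(p["rvec"],float))[0];t=np.array(p["tvec"],float).ravel()
        return K,Rm,t
    s=get_state();T=np.eye(4);T[:3,:3]=R.from_quat(s["orientation"]).as_matrix();T[:3,3]=s["ee_pos"]
    M=np.linalg.inv(T@np.array(p["tool_from_camera"]));return K,M[:3,:3],M[:3,3]
def cloud(d,K,Rm,t):
    v,u=np.mgrid[:d.shape[0],:d.shape[1]]
    P=np.stack([(u-K[0,2])/K[0,0]*d,(v-K[1,2])/K[1,1]*d,d],-1)
    return (P-t)@Rm
def proj(P,K,Rm,t):
    c=np.asarray(P)@Rm.T+t;return (c@K.T)[...,:2]/c[...,2:]
def save(n,img): cv2.imwrite("pics/"+n,img[:,:,::-1])
E
python3 - <<'E'
from h import *
s=get_state();print(s)
for n in("scene","side","wrist"):
    K,Rm,t=ext(n);im,d=capture(n);np.savez("c_"+n,im=im,d=d,K=K,R=Rm,t=t);save(n+"0.png",im);print(n,K,(-Rm.T@t),Rm[2])
E
```

```text
pics
{'clock': 0.0, 'joint_pos': array([-1.27999537e+00,  1.26388346e-01, -4.06402356e-02,  1.40540534e+00,
        1.39022073e-05,  1.57078516e+00]), 'joint_velocities': array([ 2.86463511e-05, -5.27669648e-05,  4.87276875e-04, -6.82143978e-04,
        2.25944038e-03,  2.21634262e-05]), 'joint_efforts': array([-1.31251501e-03, -4.35920620e+01,  3.52918410e+01,  1.74807385e-02,
       -9.55303881e-05, -5.11347849e-06]), 'ee_pos': array([ 0.15041019, -0.50255028,  0.23050935]), 'orientation': array([ 9.89446821e-01,  1.44894163e-01, -1.11752263e-04, -8.11165581e-04]), 'wrist_force': array([ 0.06032379, -0.55649591, -0.05476766]), 'ft_torque': array([-0.01176223,  0.04561761, -0.01885509]), 'width': 0.08515177180863545}
scene [[457.94249534   0.         251.40454209]
 [  0.         457.94249534 195.22700917]
 [  0.           0.           1.        ]] [1.10720491 0.35096822 0.7729472 ] [-0.59393953 -0.34305441 -0.72770152]
side [[381.09024187   0.         256.67219022]
 [  0.         381.09024187 188.2337494 ]
 [  0.           0.           1.        ]] [ 0.27085964 -0.44039006  0.70863266] [ 0.34594361  0.55036597 -0.75988178]
wrist [[329.71596327   0.         250.90640872]
 [  0.         329.71596327 191.73708411]
 [  0.           0.           1.        ]] [ 0.22341525 -0.47979673  0.37435587] [-0.28832289 -0.08375017 -0.95386363]
```

View pics/scene0.png

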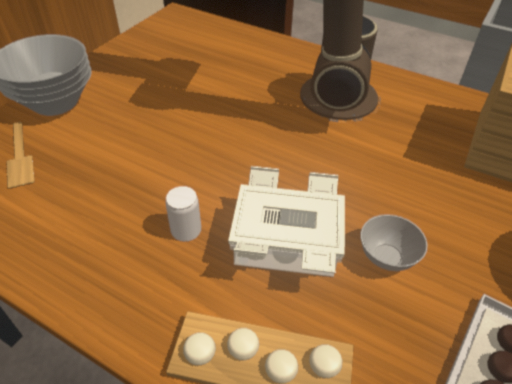

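View pics/side0.png

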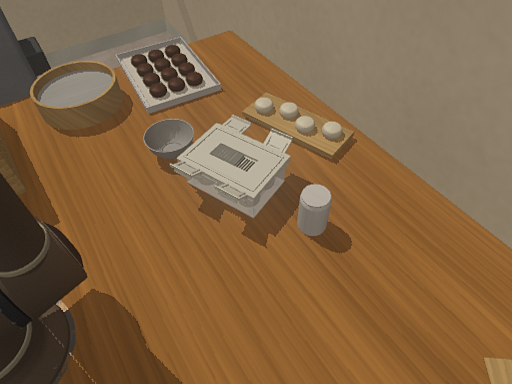

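Run:
```python
from h import *
for n in("scene","side"):
    c=np.load(f"c_{n}.npz");P=cloud(c["d"],c["K"],c["R"],c["t"]);z=P[...,2];ok=c["d"]>0
    print(n, np.histogram(z[ok],bins=np.arange(-.01,.16,.01)))
    m=ok&(abs(z-.09)<.006);k,l,st,ce=cv2.connectedComponentsWithStats(m.astype(np.uint8))
    for i in range(1,k):
        if st[i,4]>150:
            q=P[l==i];print(st[i],q.mean(0),q.min(0),q.max(0)); r=cv2.minAreaRect((q[:,:2]*1000).astype(np.float32));print(r)
```

```text
scene (array([103666,  26862,   2228,   8191,   1946,   3310,   1854,    917,
         1282,   6783,   3425,   2039,   1151,   1074,    961,    707]), array([-0.01,  0.  ,  0.01,  0.02,  0.03,  0.04,  0.05,  0.06,  0.07,
        0.08,  0.09,  0.1 ,  0.11,  0.12,  0.13,  0.14,  0.15]))
[ 13  57  61  24 373] [ 0.42417323 -0.72574889  0.09036147] [ 0.3698797  -0.76138816  0.08415317] [ 0.51246002 -0.63679289  0.09598766]
((426.7984924316406, -714.3724975585938), (83.53516387939453, 155.8924102783203), 55.413516998291016)
[477 131  35  21 166] [0.11811408 0.4239005  0.09003369] [0.08506626 0.38641591 0.08412223] [0.12479912 0.4651444  0.09598748]
((117.15442657470703, 419.8742980957031), (85.97986602783203, 34.697669982910156), 68.17440032958984)
[ 229  177  116   96 7384] [0.56767526 0.13169022 0.08922971] [ 0.44150483 -0.0059454   0.08400817] [0.67963617 0.25165348 0.09599606]
((572.8001708984375, 125.91825866699219), (218.0146484375, 216.44476318359375), 22.543283462524414)
[166 197  33  20 182] [ 0.65449493 -0.06706766  0.09071112] [ 0.61521059 -0.10505527  0.08417649] [ 0.67189726 -
[... 642 characters left out ...]
   85 4871] [0.56314155 0.11706302 0.08944594] [ 0.44569042 -0.00899734  0.08400601] [0.67729967 0.24582689 0.0959827 ]
((571.1795043945312, 123.51968383789062), (213.68101501464844, 218.24209594726562), 22.55719757080078)
[299 195  32  19 157] [ 0.61961442 -0.1029155   0.09099747] [ 0.60243123 -0.11890195  0.08410773] [ 0.65725306 -0.06070051  0.09584789]
((623.9268188476562, -96.54290008544922), (35.51956558227539, 64.2674331665039), 41.445037841796875)
[  0 328  23  38 176] [ 0.04636041 -0.04843109  0.08976437] [ 0.02413086 -0.06580603  0.08401478] [ 0.06461291 -0.02478802  0.09595317]
((46.704307556152344, -47.592796325683594), (57.625797271728516, 7.7571611404418945), 45.49372863769531)
```

```bash
cat >> h.py <<'E'
def rect(c,z=.09,x0=.40,x1=.74,y0=-.06,y1=.30,s=1600,h=None):
    # world top view: rows = -x (far up), cols = -y
    K,Rm,t=c["K"],c["R"],c["t"]
    H,W=int((x1-x0)*s),int((y1-y0)*s)
    v,u=np.mgrid[:H,:W];P=np.stack([x1-v/s,y1-u/s,np.full(v.shape,z)],-1)
    q=proj(P,K,Rm,t).astype(np.float32)
    return cv2.remap(c["im"],q[...,0],q[...,1],cv2.INTER_CUBIC)
E
python3 - <<'E'
from h import *
a=rect(np.load("c_scene.npz"),s=1100);b=rect(np.load("c_side.npz"),s=1100)
save("rect0.png",np.hstack([a,b]));print(a.shape)
E
```

```text
(373, 396, 3)
```

View pics/rect0.png

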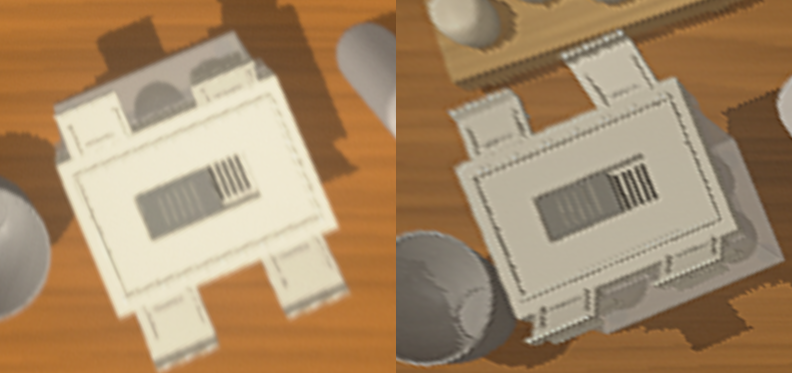

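View pics/wrist0.png

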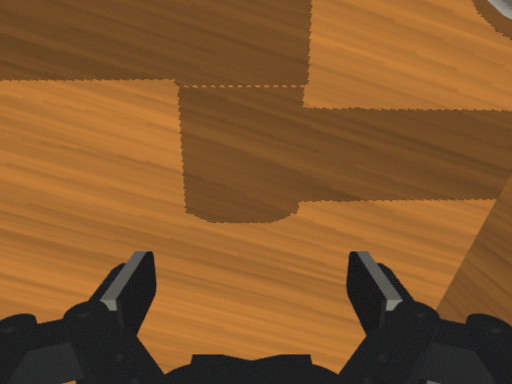

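```bash
cat > fit.py <<'E'
from h import *
def fit(c,z=.09):
    s=2000;x0,x1,y0,y1=.40,.74,-.06,.30
    im=rect(c,z,x0,x1,y0,y1,s);hsv=cv2.cvtColor(im,cv2.COLOR_RGB2HSV)
    out={}
    white=((hsv[...,1]<60)&(hsv[...,2]>150)).astype(np.uint8)
    k,l,st,ce=cv2.connectedComponentsWithStats(white);i=1+np.argmax(st[1:,4])
    m=(l==i).astype(np.uint8)
    cn,h=cv2.findContours(m,cv2.RETR_CCOMP,cv2.CHAIN_APPROX_NONE)
    def cv(r):
        (u,v),(w,hh),a=r
        return (x1-v/s,y1-u/s),(w/s*1000,hh/s*1000),a
    # filled outline, opened to drop the clips
    f=np.zeros_like(m);cv2.drawContours(f,[max(cn,key=cv2.contourArea)],-1,1,-1)
    ker=cv2.getStructuringElement(cv2.MORPH_ELLIPSE,(241,241))
    f=cv2.morphologyEx(f,cv2.MORPH_OPEN,ker)
    c2,_=cv2.findContours(f,cv2.RETR_EXTERNAL,cv2.CHAIN_APPROX_NONE)
    if c2: out["lid"]=cv(cv2.minAreaRect(max(c2,key=cv2.contourArea)))
    # pocket: holes near the middle
    grey=(m==0)&True
    holes=[q for j,q in enumerate(cn) if h[0][j][3]>=0 and cv2.contourArea(q)>3000]
    if holes: out["pocket"]=cv(cv2.minAreaRect(max(holes,key=cv2.contourArea)))
    return out,im,m
if __name__=="__main__":
    for n in("scene","side"):
        o,im,m=fit(np.load(f"c_{n}.npz"));print(n,o);save(f"m_{n}.png",cv2.resize(np.dstack([m*255]*3),None,fx=.5,fy=.5))
E
python3 fit.py
```

```text
scene {'lid': ((0.5844363250732422, 0.130659912109375), (201.50534057617188, 215.20709228515625), 67.40365600585938), 'pocket': ((0.5564672241210937, 0.1347114562988281), (39.42097473144531, 73.76728820800781), 66.91486358642578)}
side {'lid': ((0.5601966552734374, 0.11821487426757812), (154.03909301757812, 215.72988891601562), 67.93209838867188), 'pocket': ((0.5600919189453125, 0.11858493041992185), (45.8834228515625, 109.03895568847656), 67.45154571533203)}
```

```bash
cat >> h.py <<'E'
def todelta(pos,yaw=None):
    s=get_state();Rt=R.from_quat(s["orientation"]);d=Rt.inv().apply(np.array(pos)-s["ee_pos"])
    ang=None
    if yaw is not None:
        Rd=R.from_matrix(np.array([[np.cos(yaw),np.sin(yaw),0],[np.sin(yaw),-np.cos(yaw),0],[0,0,-1]]))
        ang=(Rt.inv()*Rd).as_rotvec()
    return d,ang
E
python3 - <<'E'
from h import *
print(todelta([.53,.11,.26],.388))
for n in("scene","side"):
    c=np.load(f"c_{n}.npz");P=cloud(c["d"],c["K"],c["R"],c["t"])
    # bowl / tin
    b=(c["d"]>0)&(P[...,2]>.05)&(P[...,2]<.062)&(P[...,0]>.4)&(P[...,0]<.75)&(P[...,1]>.2)&(P[...,1]<.45)
    t=(c["d"]>0)&(P[...,2]>.1)&(P[...,2]<.11)&(P[...,0]>.5)&(P[...,0]<.75)&(P[...,1]<-.02)&(P[...,1]>-.2)
    for m in(b,t): print(n,m.sum(),cv2.minEnclosingCircle(P[m][:,:2].astype(np.float32)))
E
```

```text
(array([ 0.53931781, -0.4781114 , -0.02872556]), array([-1.24679273e-03, -1.30873058e-05, -9.71313814e-02]))
scene 516 ((0.5074235200881958, 0.29066914319992065), 0.09967424720525742)
scene 534 ((0.6364216208457947, -0.08215565234422684), 0.03133169189095497)
side 311 ((0.5815454721450806, 0.30458545684814453), 0.16589359939098358)
side 536 ((0.6368204951286316, -0.08667314797639847), 0.03145643696188927)
```

Emit:
{"fn": "play_rows", "kwargs": {
  "plan": "-1 0.01 -0.009 -0.002 0 0 0; -1 0.02 -0.018 -0.002 0 0 0;-1 0.03 -0.0266 -0.002 0 0 0;-1 0.03 -0.0266 -0.002 0 0 0;-1 0.03 -0.0266 -0.002 0 0 0;-1 0.03 -0.0266 -0.002 0 0 0;-1 0.03 -0.0266 -0.002 0 0 0;-1 0.03 -0.0266 -0.002 0 0 0;-1 0.03 -0.0266 -0.002 0 0 0;-1 0.03 -0.0266 -0.002 0 0 0;-1 0.03 -0.0266 -0.002 0 0 0;-1 0.03 -0.0266 -0.002 0 0 0;-1 0.03 -0.0266 -0.002 0 0 0;-1 0.03 -0.0266 -0.002 0 0 0;-1 0.03 -0.0266 0 0 0 0;-1 0.03 -0.0266 0 0 0 0;-1 0.03 -0.0266 0 0 0 0;-1 0.03 -0.0266 0 0 0 0;-1 0.02 -0.018 0 0 0 -0.048;-1 0.009 -0.0075 0 0 0 -0.049"
}}

```text
clock: 2.15
ee_pos: [0.5295, 0.1128, 0.2587]
orientation: [0.981, 0.195, -0.0, -0.0]
wrist_force: [0.2, -0.5, 0.7]
width: -0.0003
```

```bash
python3 - <<'E'
from h import *
s=get_state();print(s["clock"],s["ee_pos"],s["joint_pos"],s["wrist_force"],s["width"],todelta([.53,.11,.26],.388))
n="wrist";K,Rm,t=ext(n);im,d=capture(n);np.savez("c_wrist1",im=im,d=d,K=K,R=Rm,t=t);save("wrist1.png",im)
s=get_state();print(s["ee_pos"])
E
python3 - <<'E'
from fit import *
o,im,m=fit(np.load("c_wrist1.npz"));print(o);save("m_w.png",cv2.resize(np.dstack([m*255]*3),None,fx=.5,fy=.5));save("r_w.png",im)
E
```

```text
2.15 [0.52953852 0.11275394 0.25874032] [2.09488085e-01 1.60122720e-01 6.03323118e-02 1.47178871e+00
 5.63279578e-04 2.95858264e+00] [ 0.20100778 -0.53225048  0.6790075 ] -0.0002988982952298109 (array([-0.00062783,  0.00272016, -0.00126116]), array([-0.00069483,  0.00066877,  0.00449788]))
[0.52985218 0.11316979 0.25856572]
{'lid': ((0.5596358489990234, 0.12117086791992188), (153.84950256347656, 215.9605712890625), 67.56962585449219), 'pocket': ((0.5593661499023437, 0.12134799194335935), (45.51213836669922, 109.63700103759766), 67.54306030273438)}
```

View pics/wrist1.png

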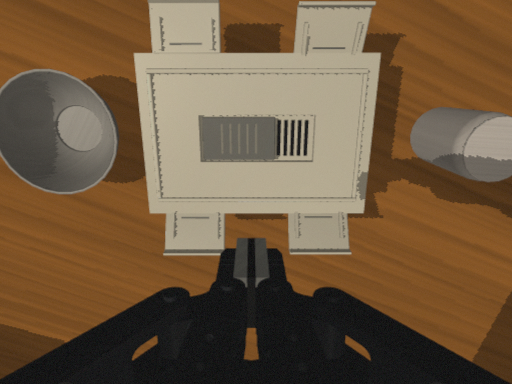

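View pics/r_w.png

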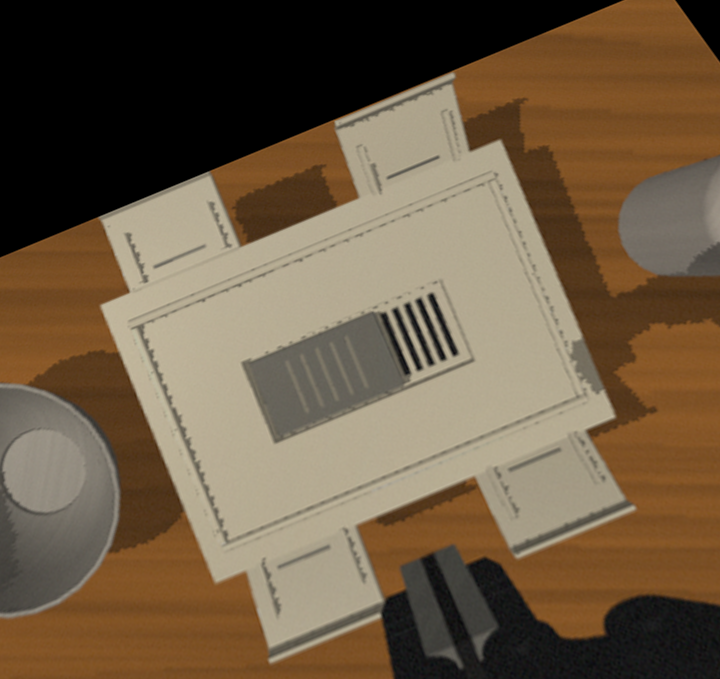

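```bash
cat >> h.py <<'E'
BX=np.array([.5598,.1200]);YAW=.391
def tobox(P):
    c,s=np.cos(YAW),np.sin(YAW);d=P[...,:2]-BX
    return np.stack([d[...,0]*c+d[...,1]*s,-d[...,0]*s+d[...,1]*c,P[...,2]],-1)
def toworld(b):
    b=np.asarray(b,float);c,s=np.cos(YAW),np.sin(YAW)
    return np.array([BX[0]+b[0]*c-b[1]*s,BX[1]+b[0]*s+b[1]*c,b[2]])
CL=dict(nl=(-1,1),nr=(-1,-1),fl=(1,1),fr=(1,-1))
def clips(c):
    P=tobox(cloud(c["d"],c["K"],c["R"],c["t"]))*1000;hsv=cv2.cvtColor(c["im"],cv2.COLOR_RGB2HSV)
    w=(c["d"]>0)&(hsv[...,1]<70)&(hsv[...,2]>100)
    for n,(sx,sy) in CL.items():
        X=P[...,0]*sx-78;Y=P[...,1]*sy-62;Z=P[...,2]-84
        m=w&(abs(Y)<26)&(X>4)&(X<50)&(Z>-45)&(Z<40)
        a=np.arctan2(X[m],-Z[m]);r=np.hypot(X[m],Z[m]);g=(r>14)&(r<34)
        # face is 6.5 outside line: angle offset = asin(6.5/r)
        q=a[g]-np.arcsin(6.5/r[g])
        if g.sum()>10: print(n,m.sum(),g.sum(),"q=%.2f"%np.median(q),"iqr",np.percentile(q,[15,85]).round(2),"ymid %.1f"%Y[m].mean(),"maxr %.1f"%np.percentile(r,99))
        else: print(n,g.sum())
def tcpbox():
    s=get_state();return tobox(s["ee_pos"])*1000
E
python3 - <<'E'
from h import *
for n in("wrist1","scene","side"):print(n);clips(np.load(f"c_{n}.npz"))
s=get_state();print(tcpbox(),todelta(toworld([-.112,.062,.15]),YAW))
E
```

```text
wrist1
nl 1586 1132 q=2.06 iqr [2.03 2.12] ymid -0.2 maxr 42.8
nr 1552 1136 q=2.14 iqr [2.11 2.21] ymid 0.0 maxr 42.7
fl 2700 1681 q=1.58 iqr [1.54 1.65] ymid -0.1 maxr 38.6
fr 2657 1750 q=2.07 iqr [2.03 2.13] ymid -0.0 maxr 43.9
scene
nl 371 237 q=1.99 iqr [1.91 2.06] ymid 0.2 maxr 39.7
nr 361 240 q=2.09 iqr [2.01 2.18] ymid -0.1 maxr 39.5
fl 511 289 q=1.49 iqr [1.43 1.55] ymid 0.1 maxr 44.7
fr 379 199 q=1.91 iqr [1.61 1.98] ymid -0.3 maxr 45.2
side
nl 217 128 q=1.95 iqr [1.63 2.01] ymid -1.0 maxr 43.3
nr 246 140 q=2.02 iqr [1.68 2.09] ymid 1.1 maxr 42.8
fl 218 101 q=1.50 iqr [1.44 1.56] ymid -0.2 maxr 41.2
fr 291 174 q=1.99 iqr [1.93 2.07] ymid 0.0 maxr 41.8
[-30.29069342   5.09878666 258.56572392] (array([-0.08145243, -0.05706739,  0.10867148]), array([-0.00115663,  0.00048842,  0.00357686]))
```

Emit:
{"fn": "play_rows", "kwargs": {
  "plan": "-1 -0.0142 -0.0114 0.018 0 0 0.0036;-1 -0.0142 -0.0114 0.022 0 0 0;-1 -0.0142 -0.0114 0.022 0 0 0;-1 -0.0142 -0.0114 0.022 0 0 0;-1 -0.0142 -0.0114 0.022 0 0 0;-1 0 0 0.01 0 0 0;-1 0 0 0.01 0 0 0;-1 0 0 0.008 0 0 0;-1 0 0 0.006 0 0 0;-1 0 0 0.006 0 0 0"
}}

```text
clock: 3.2
ee_pos: [0.4429, 0.136, 0.1132]
orientation: [0.982, 0.191, 0.0, -0.0]
wrist_force: [0.5, -0.1, 0.7]
width: 0.0001
```

Run:
```python
from h import *
s=get_state();print(tcpbox(),s["wrist_force"],todelta(toworld([-.101,.062,.092]),YAW),s["joint_pos"])
```

```text
[-101.99637946   59.36904504  113.20633105] [ 0.4844731  -0.08220829  0.71066547] (array([ 0.00096323, -0.00264022,  0.02120671]), array([ 9.33774242e-05, -6.39164391e-04, -7.43468223e-03])) [ 2.97999833e-01  3.76177735e-02 -3.96639514e-01  1.13589410e+00
 -3.60147942e-05  3.05602716e+00]
```

Emit:
{"fn": "play_rows", "kwargs": {
  "plan": "-1 0.001 -0.0025 0.005 0 0 -0.006;-1 0 0 0.005 0 0 0;-1 0 0 0.005 0 0 0;-1 0 0 0.004 0 0 0;-1 -0.003 0 0.003 0 0 0;-1 -0.003 0 0.003 0 0 0;-1 -0.002 0 0.005 0 0 0;-1 -0.002 0 0.004 0 0 0;-1 -0.0004 0 0.007 0 0 0;-1 0.002 0 0.007 0 0 0;-1 0 0 0 0 0 0"
}}

```text
clock: 4.3
ee_pos: [0.4335, 0.1353, 0.0639]
orientation: [0.981, 0.194, -0.001, 0.0]
wrist_force: [-0.3, -0.6, 0.1]
width: 0.0002
```

Run:
```python
from h import *
s=get_state();print(tcpbox(),s["wrist_force"],todelta(toworld([-.1086,.062,.063]),YAW),s["joint_pos"])
K,Rm,t=ext("side");im,d=capture("side");save("s2.png",cv2.resize(im[90:230,130:320],None,fx=4,fy=4,interpolation=cv2.INTER_CUBIC))
clips(dict(im=im,d=d,K=K,R=Rm,t=t))
```

```text
[-110.92134767   62.3096437    63.90753408] [-0.33444848 -0.64999123  0.07604812] (array([0.00232374, 0.00030802, 0.00090194]), array([-0.00021096,  0.00237898, -0.00078243])) [ 3.02597840e-01  5.30198064e-02 -4.93589031e-01  1.02657581e+00
  1.03368158e-06  3.05397292e+00]
nl 151 68 q=0.65 iqr [0.59 0.71] ymid -14.0 maxr 46.4
nr 241 142 q=2.03 iqr [1.67 2.08] ymid 1.3 maxr 43.4
fl 215 103 q=1.49 iqr [1.44 1.55] ymid -0.5 maxr 41.5
fr 284 171 q=2.00 iqr [1.93 2.07] ymid 0.4 maxr 41.8
```

View pics/s2.png

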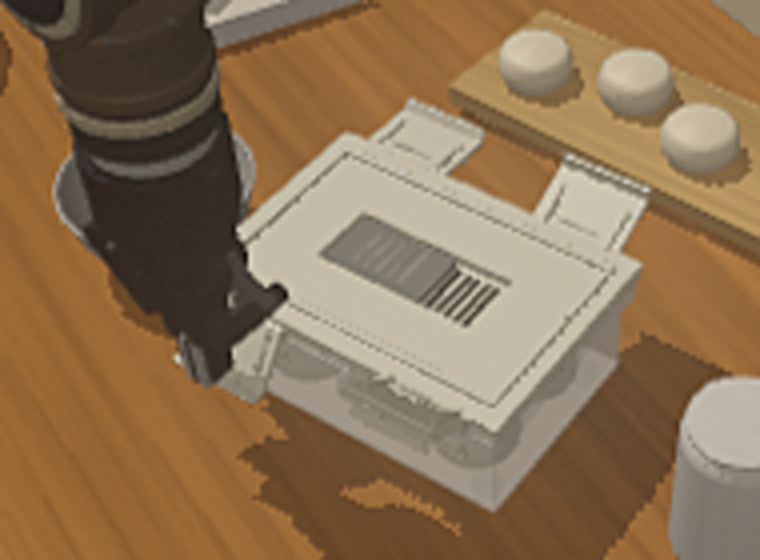

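Emit:
{"fn": "play_rows", "kwargs": {
  "plan": "-1 0.002 0 0.001 0 0 0;-1 0.002 0 0.0015 0 0 0;-1 0.002 0 0.0015 0 0 0;-1 0.0015 0 0.001 0 0 0;-1 0.0015 0 0.001 0 0 0;-1 0.0015 0 0.0005 0 0 0;-1 0 0 0 0 0 0"
}}

```text
clock: 5.05
ee_pos: [0.4434, 0.1393, 0.0586]
orientation: [0.981, 0.194, -0.001, 0.0]
wrist_force: [-4.8, -1.8, 1.2]
width: 0.0004
```

```bash
cat > st.py <<'E'
from h import *
s=get_state();c,q=np.cos(YAW),np.sin(YAW);f=s["wrist_force"]
print("t",s["clock"],"tcp",tcpbox().round(1),"Fbox",np.round([f[0]*c+f[1]*q,-f[0]*q+f[1]*c,f[2]],1),"j",s["joint_pos"].round(2))
E
python3 st.py
```

```text
t 5.05 tcp [-100.3   62.2   58.6] Fbox [-5.1  0.2  1.2] j [ 0.3   0.08 -0.48  1.02 -0.    3.06]
```

Emit:
{"fn": "play_rows", "kwargs": {
  "plan": "-1 0.001 0 0.0003 0 0 0;-1 0.001 0 0.0003 0 0 0;-1 0.001 0 0.0002 0 0 0"
}}

```text
clock: 5.35
ee_pos: [0.448, 0.1411, 0.0583]
orientation: [0.981, 0.194, 0.001, -0.0]
wrist_force: [0.0, -0.7, 0.2]
width: -0.0002
```

```bash
python3 st.py
```

```text
t 5.35 tcp [-95.4  62.2  58.3] Fbox [-0.3 -0.7  0.2] j [ 0.31  0.08 -0.48  1.01  0.    3.06]
```

Emit:
{"fn": "play_rows", "kwargs": {
  "plan": "-1 0.001 0 0 0 0 0;-1 0.0005 0 0 0 0 0"
}}

```text
clock: 5.55
ee_pos: [0.4482, 0.1413, 0.0581]
orientation: [0.981, 0.194, -0.0, 0.0]
wrist_force: [-3.1, -1.8, 3.7]
width: -0.0001
```

```bash
python3 st.py
```

```text
t 5.55 tcp [-95.1  62.2  58.1] Fbox [-3.6 -0.4  3.7] j [ 0.31  0.08 -0.47  1.01 -0.    3.06]
```

Emit:
{"fn": "play_rows", "kwargs": {
  "plan": "-1 -0.006 0 0 0 0 0;-1 -0.006 0 -0.005 0 0 0;-1 0 0 -0.02 0 0 0;-1 0 0 -0.03 0 0 0;-1 0 0 -0.03 0 0 0;-1 0.02 0.012 -0.015 0 0 0;-1 0.03 0.018 0 0 0 0;-1 0.03 0.018 0 0 0 0;-1 0.03 0.018 0 0 0 0;-1 0.03 0.018 0 0 0 0;-1 0.03 0.018 0 0 0 0;-1 0.025 0.015 0 0 0 0;-1 0.0135 0.007 0 0 0 0;-1 0 0 0 0 0 0"
}}

```text
clock: 6.95
ee_pos: [0.6785, 0.1009, 0.1573]
orientation: [0.981, 0.193, 0.0, 0.0]
wrist_force: [0.7, 0.1, -0.6]
width: -0.0001
```

```bash
python3 - <<'E'
from h import *
print(tcpbox(),todelta(toworld([.101,-.062,.118]),YAW))
for n in("side","scene","wrist"):
    K,Rm,t=ext(n);im,d=capture(n);c=dict(im=im,d=d,K=K,R=Rm,t=t);print(n);clips(c);np.savez("c2_"+n,**c);save(n+"3.png",im)
E
python3 - <<'E'
from fit import *
for n in("side","wrist"):print(fit(np.load(f"c2_{n}.npz"))[0])
E
```

```text
[102.43500126 -62.92477973 157.31285406] (array([-0.00143713, -0.0009238 ,  0.0393128 ]), array([ 3.95237646e-05, -1.26784001e-05, -1.76122626e-03]))
side
nl 246 84 q=0.02 iqr [-0.02  0.05] ymid -1.0 maxr 42.1
nr 243 141 q=2.01 iqr [1.69 2.08] ymid 0.9 maxr 43.9
fl 216 105 q=1.49 iqr [1.43 1.56] ymid -0.4 maxr 41.6
fr 295 175 q=2.00 iqr [1.93 2.08] ymid 0.6 maxr 41.7
scene
nl 0
nr 0
fl 509 277 q=1.48 iqr [1.42 1.55] ymid 0.2 maxr 45.2
fr 376 202 q=1.90 iqr [1.58 1.98] ymid -0.5 maxr 44.9
wrist
nl 0
nr 0
fl 3994 2324 q=1.58 iqr [1.55 1.64] ymid 0.1 maxr 43.4
fr 3033 1937 q=2.06 iqr [2.03 2.1 ] ymid -0.0 maxr 44.5
{'lid': ((0.5604686279296875, 0.11808003234863279), (153.27256774902344, 216.1605987548828), 68.59256744384766), 'pocket': ((0.560152587890625, 0.11858671569824217), (45.22991943359375, 108.45567321777344), 67.45154571533203)}
{}
```

View pics/side3.png

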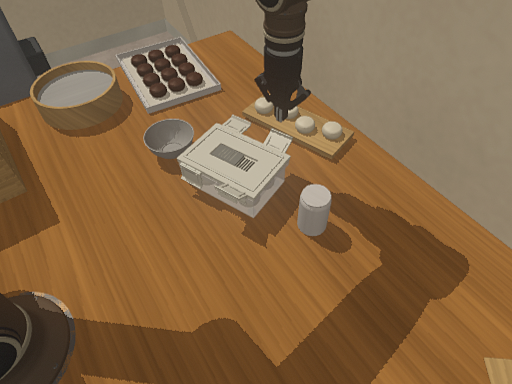

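Emit:
{"fn": "play_rows", "kwargs": {
  "plan": "-1 -0.0014 -0.0009 0.01 0 0 0;-1 0 0 0.015 0 0 0;-1 0 0 0.014 0 0 0;-1 0 0 0.007 0 0 0;-1 0 0 0.007 0 0 0;-1 0 0 0.007 0 0 0;-1 0 0 0.005 0 0 0;-1 0.003 0 0.003 0 0 0;-1 0.003 0 0.003 0 0 0;-1 0.002 0 0.005 0 0 0;-1 0.002 0 0.004 0 0 0;-1 0.0004 0 0.007 0 0 0;-1 -0.002 0 0.007 0 0 0;-1 0 0 0 0 0 0"
}}

```text
clock: 8.5
ee_pos: [0.6823, 0.1047, 0.0623]
orientation: [0.981, 0.194, -0.001, -0.0]
wrist_force: [-0.0, -0.1, 0.3]
width: 0.0002
```

```bash
python3 st.py
```

```text
t 8.5 tcp [107.4 -60.9  62.3] Fbox [-0.1 -0.1  0.3] j [ 0.15  0.48  0.07  1.16 -0.    2.9 ]
```

Emit:
{"fn": "play_rows", "kwargs": {
  "plan": "-1 -0.0015 0 0.001 0 0 0;-1 -0.0015 0 0.001 0 0 0;-1 -0.0015 0 0.001 0 0 0;-1 -0.0015 0 0.0008 0 0 0;-1 -0.0012 0 0.0005 0 0 0;-1 0 0 0 0 0 0"
}}

```text
clock: 9.1
ee_pos: [0.6787, 0.1029, 0.0609]
orientation: [0.981, 0.194, 0.003, -0.0]
wrist_force: [6.9, 4.0, 0.8]
width: -0.0
```

```bash
python3 st.py
```

```text
t 9.1 tcp [103.4 -61.1  60.9] Fbox [7.9 1.1 0.8] j [0.15 0.47 0.05 1.14 0.   2.9 ]
```

Emit:
{"fn": "play_rows", "kwargs": {
  "plan": "-1 -0.0008 0 0.001 0 0 0;-1 -0.001 0 0.001 0 0 0;-1 -0.001 0 0.0005 0 0 0"
}}

```text
clock: 9.4
ee_pos: [0.6762, 0.1019, 0.0591]
orientation: [0.981, 0.194, 0.003, -0.0]
wrist_force: [3.4, 2.6, 2.0]
width: -0.0003
```

```bash
python3 st.py
```

```text
t 9.4 tcp [100.7 -61.1  59.1] Fbox [4.1 1.1 2. ] j [0.15 0.46 0.03 1.13 0.   2.9 ]
```

Emit:
{"fn": "play_rows", "kwargs": {
  "plan": "-1 -0.001 0 0 0 0 0;-1 -0.001 0 0 0 0 0;-1 -0.001 0 0 0 0 0"
}}

```text
clock: 9.7
ee_pos: [0.6719, 0.1002, 0.0572]
orientation: [0.981, 0.194, 0.001, -0.0]
wrist_force: [6.1, 3.3, -2.9]
width: 0.0
```

```bash
python3 st.py
```

```text
t 9.7 tcp [ 96.1 -61.   57.2] Fbox [ 6.9  0.7 -2.9] j [0.15 0.46 0.02 1.13 0.   2.9 ]
```

Emit:
{"fn": "play_rows", "kwargs": {
  "plan": "-1 0.006 0 0 0 0 0;-1 0.006 0 -0.005 0 0 0;-1 0 0 -0.02 0 0 0;-1 0 0 -0.03 0 0 0;-1 0 -0.015 -0.02 0 0 0;-1 0 -0.025 -0.005 0 0 0;-1 0 -0.025 0 0 0 0;-1 0 -0.025 0 0 0 0;-1 -0.003 -0.02 0 0 0 0;-1 -0.003 -0.013 0 0 0 0;-1 0 0 0 0 0 0"
}}

```text
clock: 10.8
ee_pos: [0.629, 0.2172, 0.1372]
orientation: [0.981, 0.195, -0.0, 0.0]
wrist_force: [-0.3, -0.4, -0.6]
width: -0.0001
```

```bash
python3 - <<'E'
from h import *
print(tcpbox(),todelta(toworld([.101,.062,.118]),YAW))
for n in("scene","wrist"):
    K,Rm,t=ext(n);im,d=capture(n);c=dict(im=im,d=d,K=K,R=Rm,t=t);print(n);clips(c);np.savez("c3_"+n,**c);save(n+"4.png",im if n=="wrist" else cv2.resize(im[140:300,180:400],None,fx=3,fy=3))
E
python3 st.py
```

```text
[101.01794507  63.46084542 137.24636635] (array([-8.32143473e-06,  1.46151808e-03,  1.92463218e-02]), array([-3.57786736e-05,  5.92233840e-04,  1.21456341e-03]))
scene
nl 0
nr 354 236 q=2.08 iqr [2.01 2.16] ymid -0.2 maxr 39.6
fl 512 292 q=1.49 iqr [1.43 1.55] ymid 0.2 maxr 45.0
fr 495 181 q=0.09 iqr [0.05 0.15] ymid -0.1 maxr 43.3
wrist
nl 0
nr 0
fl 4420 2768 q=1.58 iqr [1.55 1.63] ymid -0.1 maxr 43.2
fr 2158 607 q=0.02 iqr [0.01 0.05] ymid -0.3 maxr 40.1
t 10.9 tcp [101.4  61.7 137.2] Fbox [-0.5 -0.1 -0.4] j [ 0.33  0.41  0.12  1.29 -0.    3.08]
```

View pics/scene4.png

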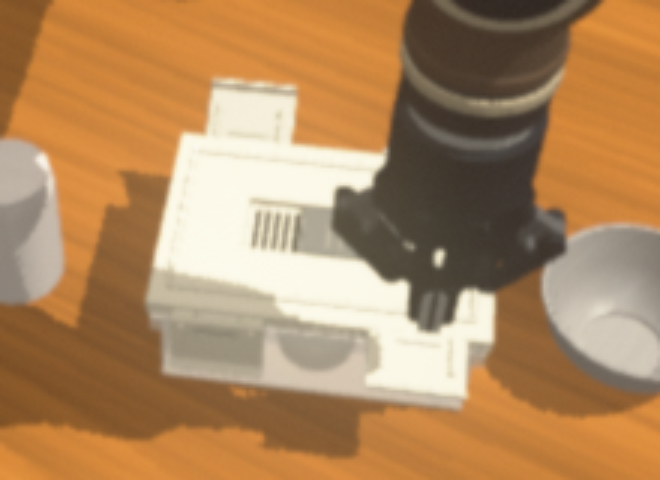

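Emit:
{"fn": "play_rows", "kwargs": {
  "plan": "-1 0 0 0.01 0 0 0;-1 0 0 0.015 0 0 0;-1 0 0 0.01 0 0 0;-1 0 0 0.005 0 0 0;-1 0 0 0.005 0 0 0;-1 0.003 0 0.003 0 0 0;-1 0.003 0 0.003 0 0 0;-1 0.002 0 0.005 0 0 0;-1 0.002 0 0.005 0 0 0;-1 0.0004 0 0.007 0 0 0;-1 -0.002 0 0.007 0 0 0;-1 -0.0015 0 0.002 0 0 0;-1 -0.0015 0 0.001 0 0 0;-1 -0.0015 0 0.001 0 0 0;-1 -0.0015 0 0.001 0 0 0;-1 0 0 0 0 0 0"
}}

```text
clock: 12.5
ee_pos: [0.6329, 0.2172, 0.0578]
orientation: [0.981, 0.194, 0.001, -0.0]
wrist_force: [3.0, 2.1, -0.5]
width: 0.0
```

```bash
python3 st.py
```

```text
t 12.5 tcp [104.7  62.   57.8] Fbox [ 3.6  0.8 -0.5] j [ 0.33  0.44 -0.    1.12  0.    3.08]
```

Emit:
{"fn": "play_rows", "kwargs": {
  "plan": "-1 -0.0012 0 0.0003 0 0 0;-1 -0.0012 0 0.0003 0 0 0;-1 -0.001 0 0.0003 0 0 0;-1 -0.001 0 0 0 0 0"
}}

```text
clock: 12.9
ee_pos: [0.6306, 0.2166, 0.0573]
orientation: [0.981, 0.194, 0.003, -0.001]
wrist_force: [9.3, 5.2, -1.4]
width: -0.0003
```

```bash
python3 st.py
```

```text
t 12.9 tcp [102.3  62.3  57.3] Fbox [10.6  1.3 -1.4] j [ 0.33  0.43 -0.02  1.11  0.    3.08]
```

Emit:
{"fn": "play_rows", "kwargs": {
  "plan": "-1 -0.0007 0 0.0005 0 0 0;-1 -0.0007 0 0.0005 0 0 0"
}}

```text
clock: 13.1
ee_pos: [0.629, 0.2159, 0.0563]
orientation: [0.981, 0.194, 0.002, -0.001]
wrist_force: [6.2, 3.0, -0.9]
width: -0.0001
```

```bash
python3 st.py
```

```text
t 13.1 tcp [100.5  62.3  56.3] Fbox [ 6.8  0.4 -0.9] j [ 0.33  0.43 -0.02  1.11  0.    3.08]
```

Emit:
{"fn": "play_rows", "kwargs": {
  "plan": "-1 -0.001 0 0 0 0 0;-1 -0.001 0 0 0 0 0;-1 -0.0005 0 0 0 0 0"
}}

```text
clock: 13.4
ee_pos: [0.6237, 0.2133, 0.055]
orientation: [0.981, 0.194, -0.001, 0.0]
wrist_force: [0.6, -0.6, 0.2]
width: 0.0001
```

```bash
python3 st.py
```

```text
t 13.4 tcp [94.6 61.9 55. ] Fbox [ 0.4 -0.8  0.2] j [ 0.33  0.43 -0.03  1.11 -0.    3.08]
```

Emit:
{"fn": "play_rows", "kwargs": {
  "plan": "-1 -0.001 0 0 0 0 0;-1 0 0 0 0 0 0"
}}

```text
clock: 13.6
ee_pos: [0.6235, 0.2133, 0.0552]
orientation: [0.981, 0.194, -0.0, 0.0]
wrist_force: [1.9, 1.2, -1.2]
width: -0.0
```

```bash
python3 st.py
```

```text
t 13.6 tcp [94.4 61.9 55.2] Fbox [ 2.2  0.4 -1.2] j [ 0.33  0.43 -0.03  1.11  0.    3.08]
```

Emit:
{"fn": "play_rows", "kwargs": {
  "plan": "-1 0.006 0 0 0 0 0;-1 0.006 0 -0.005 0 0 0;-1 0 0 -0.02 0 0 0;-1 0 0 -0.03 0 0 0;-1 0 0 -0.03 0 0 0;-1 -0.02 0.012 -0.01 0 0 0;-1 -0.03 0.018 0 0 0 0;-1 -0.03 0.018 0 0 0 0;-1 -0.03 0.018 0 0 0 0;-1 -0.03 0.018 0 0 0 0;-1 -0.03 0.018 0 0 0 0;-1 -0.025 0.015 0 0 0 0;-1 -0.012 0.007 0 0 0 0;-1 0 0 0 0 0 0"
}}

```text
clock: 15.0
ee_pos: [0.4902, 0.0236, 0.151]
orientation: [0.981, 0.193, 0.0, 0.0]
wrist_force: [0.1, 0.3, 0.2]
width: -0.0002
```

```bash
python3 - <<'E'
from h import *
print(tcpbox(),todelta(toworld([-.101,-.062,.118]),YAW))
for n in("scene","side"):
    K,Rm,t=ext(n);im,d=capture(n);c=dict(im=im,d=d,K=K,R=Rm,t=t);print(n);clips(c);np.savez("c4_"+n,**c)
E
python3 - <<'E'
from fit import *
print(fit(np.load(f"c4_side.npz"))[0])
E
```

```text
[-101.11295277  -62.62787441  151.03630015] (array([ 8.56904687e-05, -6.37198309e-04,  3.30362036e-02]), array([ 0.00027412, -0.00077353, -0.00269967]))
scene
nl 0
nr 367 237 q=2.06 iqr [1.99 2.16] ymid -0.0 maxr 40.0
fl 492 184 q=0.01 iqr [-0.03  0.07] ymid 0.0 maxr 42.8
fr 485 179 q=0.06 iqr [0.01 0.12] ymid -0.2 maxr 43.6
side
nl 260 94 q=0.08 iqr [0.03 0.15] ymid -0.4 maxr 42.7
nr 251 145 q=2.00 iqr [1.68 2.07] ymid 1.0 maxr 43.5
fl 0
fr 0
{}
```

Emit:
{"fn": "play_rows", "kwargs": {
  "plan": "-1 0 -0.0006 0.01 0 0 0;-1 0 0 0.018 0 0 0;-1 0 0 0.01 0 0 0;-1 0 0 0.006 0 0 0;-1 0 0 0.006 0 0 0;-1 0 0 0.005 0 0 0;-1 0 0 0.004 0 0 0;-1 -0.003 0 0.003 0 0 0;-1 -0.003 0 0.003 0 0 0;-1 -0.002 0 0.005 0 0 0;-1 -0.002 0 0.005 0 0 0;-1 -0.0004 0 0.007 0 0 0;-1 0.002 0 0.007 0 0 0;-1 0.0015 0 0.002 0 0 0;-1 0.0015 0 0.001 0 0 0;-1 0.0015 0 0.001 0 0 0;-1 0.0015 0 0.001 0 0 0;-1 0 0 0 0 0 0"
}}

```text
clock: 16.9
ee_pos: [0.4872, 0.024, 0.0561]
orientation: [0.981, 0.194, -0.001, 0.0]
wrist_force: [-4.4, -1.8, 1.5]
width: -0.0001
```

```bash
python3 st.py
```

```text
t 16.9 tcp [-103.7  -61.1   56.1] Fbox [-4.8 -0.   1.5] j [ 0.05  0.12 -0.44  1.01 -0.    2.8 ]
```

Emit:
{"fn": "play_rows", "kwargs": {
  "plan": "-1 0.0012 0 0.0003 0 0 0;-1 0.0012 0 0.0003 0 0 0;-1 0.001 0 0 0 0 0;-1 0.001 0 0 0 0 0"
}}

```text
clock: 17.3
ee_pos: [0.4913, 0.0257, 0.0551]
orientation: [0.981, 0.194, -0.001, -0.0]
wrist_force: [-2.3, 0.5, -0.9]
width: -0.0002
```

```bash
python3 st.py
```

```text
t 17.3 tcp [-99.3 -61.1  55.1] Fbox [-1.9  1.3 -0.9] j [ 0.05  0.13 -0.43  1.01 -0.    2.8 ]
```

Emit:
{"fn": "play_rows", "kwargs": {
  "plan": "-1 0.001 0 0 0 0 0;-1 0.001 0 0 0 0 0;-1 0.001 0 0 0 0 0;-1 0 0 0 0 0 0"
}}

```text
clock: 17.7
ee_pos: [0.4948, 0.0268, 0.0559]
orientation: [0.981, 0.194, -0.0, 0.0]
wrist_force: [-1.9, -1.6, 1.7]
width: -0.0001
```

```bash
python3 st.py
```

```text
t 17.7 tcp [-95.6 -61.4  55.9] Fbox [-2.3 -0.7  1.7] j [ 0.05  0.13 -0.42  1.01 -0.    2.81]
```

Emit:
{"fn": "play_rows", "kwargs": {
  "plan": "-1 0.001 0 0 0 0 0;-1 0 0 0 0 0 0;-1 -0.007 0 0 0 0 0;-1 -0.006 0 -0.005 0 0 0;-1 0 0 -0.02 0 0 0;-1 0 0 -0.03 0 0 0;-1 0 -0.01 -0.03 0 0 0;-1 0.01 -0.012 -0.03 0 0 0;-1 0.015 -0.015 -0.03 0 0 0;-1 0.015 -0.015 -0.03 0 0 0;-1 0.015 -0.01 -0.02 0 0 0;-1 0.01 -0.005 -0.01 0 0 0;-1 0 0 0 0 0 0"
}}

```text
clock: 19.0
ee_pos: [0.5196, 0.1101, 0.2624]
orientation: [0.981, 0.195, 0.002, -0.0]
wrist_force: [0.6, -0.1, 0.9]
width: -0.0
```

```bash
python3 - <<'E'
from h import *
print(tcpbox())
for n in("scene","side","wrist"):
    K,Rm,t=ext(n);im,d=capture(n);c=dict(im=im,d=d,K=K,R=Rm,t=t);print(n);clips(c);np.savez("c5_"+n,**c);save(n+"5.png",im)
E
python3 - <<'E'
from fit import *
print(fit(np.load(f"c5_side.npz"))[0]);o,im,m=fit(np.load(f"c5_wrist.npz"));print(o);save("r5.png",im)
E
python3 st.py
```

```text
[-40.88744931   6.19659781 262.39577041]
scene
nl 0
nr 0
fl 490 183 q=0.01 iqr [-0.03  0.07] ymid 0.2 maxr 43.1
fr 491 183 q=0.06 iqr [0.02 0.14] ymid 0.0 maxr 43.5
side
nl 260 89 q=0.07 iqr [0.03 0.17] ymid -0.7 maxr 42.8
nr 304 105 q=0.03 iqr [-0.    0.09] ymid 0.0 maxr 42.9
fl 0
fr 0
wrist
nl 0
nr 0
fl 0
fr 0
{'lid': ((0.5598261108398437, 0.11797000122070311), (152.51048278808594, 215.6192626953125), 68.48138427734375), 'pocket': ((0.559020034790039, 0.11833593749999999), (45.356719970703125, 108.48118591308594), 67.09423065185547)}
{'lid': ((0.5588490905761718, 0.1208121337890625), (154.50001525878906, 215.923095703125), 67.38013458251953), 'pocket': ((0.5583971099853515, 0.12087954711914062), (45.30450439453125, 109.1700439453125), 67.06790161132812)}
t 19.15 tcp [-43.2   5.5 260.1] Fbox [ 0.6 -1.2 -1.1] j [0.21 0.14 0.04 1.47 0.   2.96]
```

View pics/r5.png

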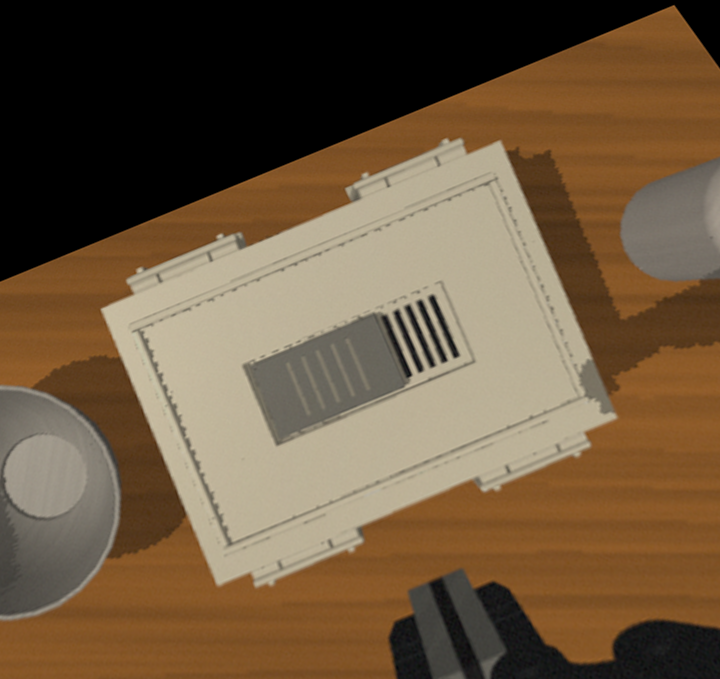

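View pics/side5.png

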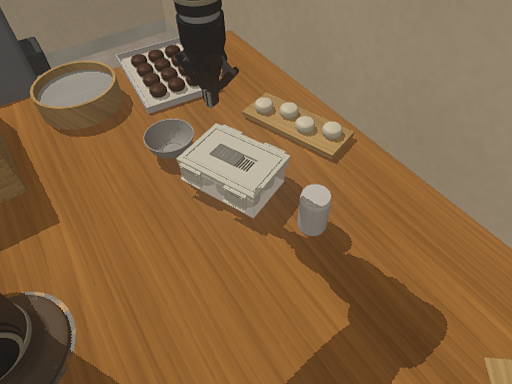

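```bash
sed -i 's/^BX=.*/BX=np.array([.5587,.1196]);YAW=.398/' h.py
python3 - <<'E'
from h import *
print(tcpbox(),todelta(toworld([0,.02,.1]),YAW))
c=np.load("c5_wrist.npz");hsv=cv2.cvtColor(c["im"],cv2.COLOR_RGB2HSV);P=tobox(cloud(c["d"],c["K"],c["R"],c["t"]))*1000
m=(abs(P[...,0])<15)&(abs(P[...,1])<60)
for y in range(-60,60,6):
    k=m&(abs(P[...,1]-y)<3);print(y,np.median(hsv[...,2][k]),P[...,2][k].mean().round(1),end="; ")
E
```

```text
[-41.98469977   5.76254124 260.06778975] (array([ 0.04201906, -0.01454289,  0.16003131]), array([-0.00018051,  0.00093034, -0.00795954]))
-60 185.0 91.0; -54 184.0 89.2; -48 150.0 85.3; -42 129.0 85.3; -36 129.5 85.3; -30 128.0 85.3; -24 134.0 85.2; -18 85.0 86.2; -12 104.0 91.1; -6 104.0 91.2; 0 106.0 91.2; 6 105.0 91.1; 12 106.0 91.2; 18 109.0 91.2; 24 107.0 91.2; 30 107.0 91.2; 36 108.0 91.2; 42 107.0 91.1; 48 108.0 91.1; 54 119.0 88.3;
```

Emit:
{"fn": "play_rows", "kwargs": {
  "plan": "-1 0.008 -0.003 0.02 0 0 -0.004;-1 0.01 -0.004 0.03 0 0 -0.004;-1 0.01 -0.004 0.03 0 0 0;-1 0.01 -0.0035 0.03 0 0 0;-1 0.004 0 0.025 0 0 0;-1 0 0 0.015 0 0 0;-1 0 0 0.008 0 0 0;-1 0 0 0.002 0 0 0;-1 0 0 0 0 0 0"
}}

```text
clock: 20.05
ee_pos: [0.5514, 0.1383, 0.101]
orientation: [0.98, 0.198, 0.0, 0.0]
wrist_force: [-0.2, 0.5, 0.6]
width: 0.0002
```

```bash
python3 st.py
```

```text
t 20.05 tcp [  0.5  20.  101. ] Fbox [0.  0.5 0.6] j [ 0.25  0.24 -0.19  1.14 -0.    2.99]
```

Emit:
{"fn": "play_rows", "kwargs": {
  "plan": "-1 0 0 0.004 0 0 0;-1 0 0 0.003 0 0 0;-1 0 0 0.002 0 0 0;-1 0 0 0.0015 0 0 0;-1 0 0 0.001 0 0 0;-1 0 0 0 0 0 0"
}}

```text
clock: 20.65
ee_pos: [0.5516, 0.1386, 0.09]
orientation: [0.98, 0.198, 0.0, 0.0]
wrist_force: [-2.9, -1.2, 4.5]
width: 0.0001
```

```bash
python3 st.py
```

```text
t 20.65 tcp [ 0.8 20.3 90. ] Fbox [-3.2  0.   4.5] j [ 0.25  0.24 -0.21  1.12 -0.    2.99]
```

Emit:
{"fn": "play_rows", "kwargs": {
  "plan": "-1 0 0 0.0006 0 0 0;-1 0 0 0.0006 0 0 0;-1 0 0 0 0 0 0"
}}

```text
clock: 20.95
ee_pos: [0.5516, 0.1387, 0.09]
orientation: [0.98, 0.198, 0.001, -0.0]
wrist_force: [-5.3, -1.1, 13.3]
width: -0.0001
```

```bash
python3 st.py
```

```text
t 20.95 tcp [ 0.9 20.3 90. ] Fbox [-5.3  1.  13.3] j [ 0.25  0.24 -0.21  1.12 -0.    2.99]
```

Emit:
{"fn": "play_rows", "kwargs": {
  "plan": "-1 0 0.001 0 0 0 0;-1 0 0.002 0 0 0 0;-1 0 0.003 0 0 0 0;-1 0 0.003 0 0 0 0;-1 0 0.003 0 0 0 0"
}}

```text
clock: 21.45
ee_pos: [0.5562, 0.1277, 0.09]
orientation: [0.98, 0.198, 0.001, -0.0]
wrist_force: [-5.4, -0.3, 11.7]
width: -0.0
```

```bash
python3 st.py;python3 - <<'E'
from h import *
n="side"
K,Rm,t=ext(n);im,d=capture(n);c=dict(im=im,d=d,K=K,R=Rm,t=t);save("s6.png",cv2.resize(im[90:230,150:320],None,fx=4,fy=4,interpolation=cv2.INTER_CUBIC))
E
```

```text
t 21.45 tcp [ 0.9  8.4 90. ] Fbox [-5.1  1.9 11.7] j [ 0.23  0.25 -0.21  1.12  0.    2.97]
```

View pics/s6.png

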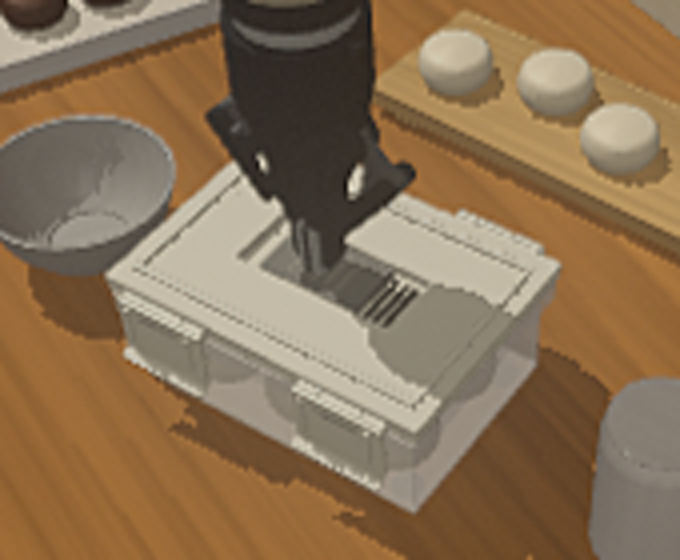

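The shutter is following the fingers: the bare pocket now shows at its left end, and about 3 slots are still open. I'll keep dragging.

Emit:
{"fn": "play_rows", "kwargs": {
  "plan": "-1 0 0.003 0 0 0 0;-1 0 0.003 0 0 0 0;-1 0 0.003 0 0 0 0;-1 0 0.003 0 0 0 0;-1 0 0.003 0 0 0 0;-1 0 0.003 0 0 0 0"
}}

```text
clock: 22.1
ee_pos: [0.5633, 0.1111, 0.09]
orientation: [0.98, 0.198, 0.001, -0.0]
wrist_force: [-3.8, -0.7, 12.1]
width: -0.0004
```

```bash
python3 st.py
```

```text
t 22.1 tcp [ 0.9 -9.6 90. ] Fbox [-3.8  0.8 12.1] j [ 0.19  0.25 -0.2   1.12  0.    2.94]
```

Emit:
{"fn": "play_rows", "kwargs": {
  "plan": "-1 0 0.002 0 0 0 0;-1 0 0.002 0 0 0 0;-1 0 0.001 0 0 0 0;-1 0 0.001 0 0 0 0"
}}

```text
clock: 22.5
ee_pos: [0.5652, 0.1064, 0.0899]
orientation: [0.98, 0.198, 0.001, -0.001]
wrist_force: [-6.9, 4.3, 12.4]
width: 0.0002
```

```bash
python3 st.py
```

```text
t 22.5 tcp [  0.9 -14.7  89.9] Fbox [-4.7  6.7 12.4] j [ 0.18  0.25 -0.2   1.12  0.    2.93]
```

Emit:
{"fn": "play_rows", "kwargs": {
  "plan": "-1 0 0.0008 0 0 0 0;-1 0 0 0 0 0 0"
}}

```text
clock: 22.7
ee_pos: [0.5653, 0.1064, 0.0899]
orientation: [0.98, 0.198, 0.001, -0.002]
wrist_force: [-6.6, 4.7, 13.2]
width: 0.0002
```

```bash
python3 st.py
```

```text
t 22.7 tcp [  1.  -14.8  89.9] Fbox [-4.3  6.9 13.2] j [ 0.18  0.25 -0.19  1.12  0.    2.93]
```

Emit:
{"fn": "play_rows", "kwargs": {
  "plan": "-1 0 0 -0.004 0 0 0;-1 0 0 -0.01 0 0 0;-1 0 0 -0.025 0 0 0;-1 -0.01 -0.003 -0.03 0 0 0;-1 -0.01 -0.004 -0.03 0 0 0;-1 -0.01 -0.004 -0.03 0 0 0;-1 -0.01 -0.004 -0.03 0 0 0;-1 -0.005 -0.002 -0.01 0 0 0;-1 0 0 0 0 0 0"
}}

```text
clock: 23.6
ee_pos: [0.5182, 0.103, 0.2589]
orientation: [0.98, 0.198, 0.002, 0.0]
wrist_force: [-0.9, 1.0, -0.5]
width: -0.0
```

```bash
python3 st.py
python3 - <<'E'
from h import *
for n in("scene","side","wrist"):
    K,Rm,t=ext(n);im,d=capture(n);c=dict(im=im,d=d,K=K,R=Rm,t=t);print(n);clips(c);np.savez("c7_"+n,**c);save(n+"7.png",im)
P=tobox(cloud(d,K,Rm,t))*1000
for y in range(-60,60,3):
    k=(abs(P[...,0])<15)&(abs(P[...,1]-y)<1.5);print(y,P[...,2][k].mean().round(1),end="; ")
E
python3 - <<'E'
from fit import *
o,im,m=fit(np.load(f"c7_wrist.npz"));print(o);save("r7.png",im)
E
```

```text
t 23.6 tcp [-43.8   0.4 258.9] Fbox [-0.4  1.3 -0.5] j [ 0.2   0.13  0.03  1.46 -0.    2.94]
scene
nl 0
nr 0
fl 505 186 q=0.09 iqr [0.04 0.19] ymid -0.0 maxr 43.1
fr 498 183 q=0.10 iqr [0.05 0.18] ymid 0.0 maxr 43.6
side
nl 254 87 q=0.00 iqr [-0.04  0.06] ymid -0.5 maxr 42.0
nr 300 110 q=0.00 iqr [-0.03  0.05] ymid 0.6 maxr 42.9
fl 0
fr 0
wrist
nl 0
nr 0
fl 0
fr 0
-60 91.0; -57 91.1; -54 90.1; -51 88.0; -48 91.1; -45 91.1; -42 91.0; -39 91.1; -36 91.1; -33 91.3; -30 91.1; -27 91.1; -24 91.3; -21 91.0; -18 91.3; -15 91.1; -12 91.2; -9 91.3; -6 91.2; -3 91.1; 0 91.4; 3 91.2; 6 91.1; 9 91.1; 12 91.0; 15 91.3; 18 86.6; 21 85.1; 24 85.1; 27 85.1; 30 85.2; 33 85.1; 36 85.1; 39 85.1; 42 85.1; 45 85.1; 48 85.1; 51 85.1; 54 86.2; 57 90.9; {'lid': ((0.558586654663086, 0.12059136962890624), (154.88375854492188, 216.12179565429688), 67.21759033203125), 'pocket': ((0.5584918518066406, 0.12075334167480467), (45.15092468261719, 109.633544921875), 67.270263671875)}
```

View pics/r7.png

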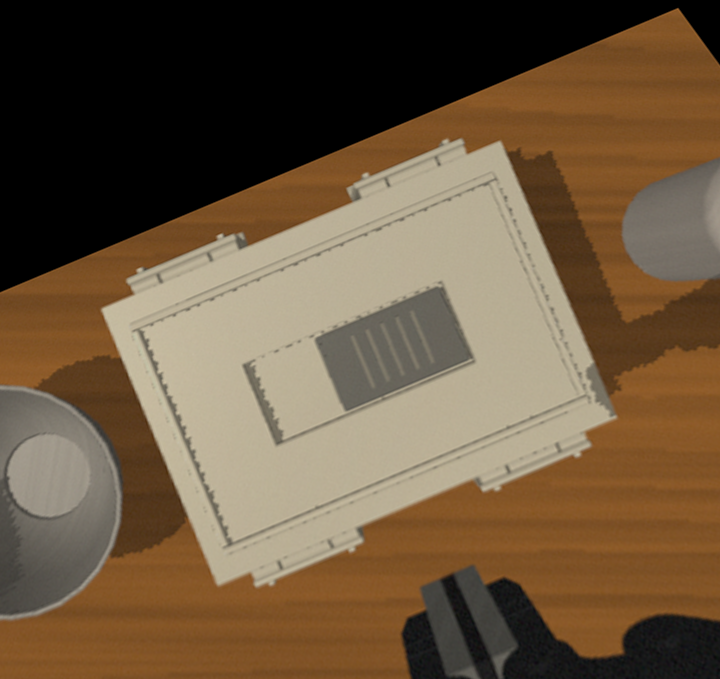

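View pics/scene7.png

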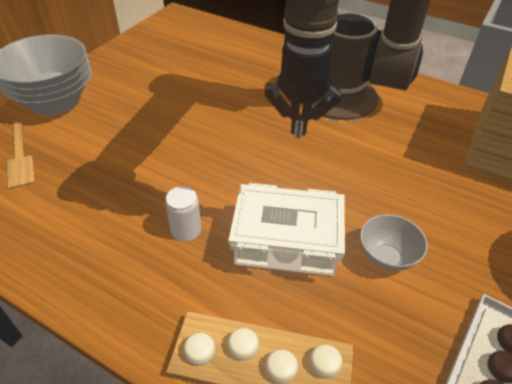

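Run:
```python
from fit import *
for f in("c5_wrist","c7_wrist"):
    c=np.load(f+".npz");o,im,m=fit(c);hsv=cv2.cvtColor(im,cv2.COLOR_RGB2HSV)
    (px,py),(w,h),a=o["pocket"];s=2000
    g=((hsv[...,2]<125)&(hsv[...,1]<70)&(hsv[...,2]>60)).astype(np.uint8)
    g=cv2.morphologyEx(g,cv2.MORPH_OPEN,np.ones((13,13)))
    cn,_=cv2.findContours(g[200:500,200:500],cv2.RETR_EXTERNAL,cv2.CHAIN_APPROX_NONE)
    (u,v),wh,an=cv2.minAreaRect(max(cn,key=cv2.contourArea));u+=200;v+=200
    x,y=.74-v/s,.30-u/s;th=np.radians(90-a);print(f,wh[0]/2,wh[1]/2,"centre along y rel pocket mm",1000*(-(x-px)*np.sin(th)+(y-py)*np.cos(th)))
```

```text
c5_wrist 40.710819244384766 73.57162475585938 centre along y rel pocket mm 16.81438420743315
c7_wrist 39.87746810913086 69.4620590209961 centre along y rel pocket mm -19.082112159819093
```

```bash
python3 -c "
from workcell import *
print(job_done())"
```

```text
the job is handed in; nothing more can be done
None
```

The job is handed in: all four lid clips are snapped home and the vent shutter is slid shut. It took about 24 s of the 64 s allowed, and `job_done` gave no verdict.

- **Clips:** I snapped near-left, then far-right (its diagonal), then far-left and near-right, with the vent open throughout. Each clip's resistance built up and then dropped away as it snapped in, with no more than about 10.6 N of sideways push.
- **Vent:** I pressed on the shutter with about 12–13 N and dragged it about 35 mm, until the sideways resistance rose to about 7 N at its stop.
- **Last checks on the vent:** The shutter's centre went from +17 to −19 mm relative to its pocket, against about −18 mm expected for fully shut. No slots are visible.
- **Last checks on the clips:** The near clips measure about 0.00 rad from the side camera. The far clips measure 0.09–0.10 rad from the scene camera, nominally over the 0.08 rad limit. I put that down to a box-position offset of about 1 mm: the same view gave 0.01 and 0.06 rad earlier, before I updated the box position. The far-right clip also read 0.02 rad from the wrist camera right after it snapped.
- **Surroundings:** The box moved only about 1 mm and turned by less than 0.01 rad. The bowl and tin look untouched in the pictures, though I did not re-measure them. The arm is clear of everything.

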